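Dispense one bearing and nudge it into the free nest

ROBOT

A 6-joint arm with a two-finger parallel gripper is mounted at the origin on the work surface. World frame = base frame: x ahead of the robot, y to its left, z up, the work surface at z = 0. Lengths are in m, angles in rad, forces in N, time in s.
With the tool pointing down it reaches from about 0.375 to 0.9 m from the base axis. Payload 3.1 kg.
Tool frame: the origin (TCP) lies at the very end of the fingers, on their centre line; the grasp point (between the pads) lies 19 mm behind it; x points along the fingers, z is the direction in which the jaws open and shut, and the axes are right-handed (so a half turn about x gives the same grasp; the last joint's range is limited). The gripper opens to 85 mm and grips with 20 to 120 N. Pads are 22 mm wide; open, the fingers measure 114 mm over their backs; the gripper's body (76 mm by 85 mm) begins 54 mm behind the grasp point. The pads swing forward as they close: fully open they stand 13 mm farther back than shut.
Start: joints at [1.147, 0.527, 1.433, -0, 1.181, -0.178], TCP at [0.151, 0.606, 0.231] pointing down, gripper open.
Joint ranges: [-3.08, 3.08], [-0.75, 2.2], [0.22, 2.44], [-1.43, 4.57], [0, 2.65], [-2.85, 2.85]. Speed limits (rad/s): [2.79, 2.79, 3.14, 3.14, 3.14, 3.14].

INTERFACE

Orientations are given as a unit quaternion [x, y, z, w].
In Python, from station import manip, viewer, job gives the robot as it stands.
- The arm moves only by the tool move_arm, never from a script. Its argument "deltas" is one flat list of numbers, 7 for each row, row after row: the finger opening in mm, from 0 to 85.4, then the shift along the tool's x, y, z in mm, then the turn, a rotation vector about the tool's x, y, z in degrees. In form: [jaw, tx, ty, tz, rx, ry, rz, jaw, tx, ty, tz, rx, ry, rz, ...]. A call has 1 to 10 rows; each row shifts and turns the commanded pose from where the row before left it, along the tool's axes as they then stand; what a row does not reach is not made up. A row lasts 1/10 s, in which the tool goes at most 50 mm and 8.59 degrees, less where a joint would pass 70% of its speed; a pose out of reach is approached as far as the arm can. A call is refused whole if a number of a shift passes 50 or a number of a turn 8.59, either way. A call with a gripper value outside its range is refused whole. The fingers move at their own pace and stop on an object; "force" is the grip in N (left out, the last holds). Time passes only in rows, so rows that do not move let the fingers close. It gives the time, the measured TCP pose, the force and the opening at its end, in the units of the state.
- manip.sense(): the state, without advancing time (a new reading comes with each control period).
- viewer.snapshot(name): name is "side" or "top" or "wrist"; returns a dict with "image" (420x560x3 uint8, red, green, blue), "depth" (420x560 float32, m along the optical axis (not along the pixel's ray), 0 where there is no reading), "fovy" (degrees; the focal length in pixels is half the picture's height over the tangent of half this angle, whatever the lens; pixels are square), "cx", "cy" (the principal point, pixels), "R" (3x3) and "t" (3): a world point X has camera coordinates R X + t. Camera axes: x right, y down, z forward; pixel columns grow to the right and rows downward; lengths in m; the calibration is good to about 2 mm. A picture is of the moment at which its call begins.
- job.sign_off(): hands the job in, once; it reports no verdict.
The state is a dict: "t": time; "q": joint angles; "qd": joint speeds; "tau": joint torques, N m; "tcp_pos": TCP position; "tool_rot": TCP orientation; "force": force on the tool from outside, world axes, zero at the start; "ft_torque": the same for the moment, N m; "finger_gap": opening from 0.0 (shut) to 1.0 (fully open).
Only numpy, scipy, OpenCV 4.12 (cv2) and the standard library are available. Lean on these libraries where they do the work, as an engineer would, in place of code of your own. Each camera call takes 0.05 s, during which the arm holds its last target.

TASK

Press the red plunger of the bearing magazine fully home once, so that it pushes out a single bearing, and let it spring back. Then nudge that bearing across the plate with the fingertips into the free brass V-nest until it touches both walls of the V, without picking it up or tipping it. Leave the bearing in the other nest, the rest of the stack and everything else on the bench alone.

Things in the scene. Friction and masses are not known exactly. Their poses are not given: they have to be found in the camera images.
- feeder: Bench-top bearing magazine, fixed. Aluminium deck plate 16 mm thick, its own x from -59 to +126 mm, y from -46 to +184 mm; origin on the bench top straight below the stack's axis. +y is the direction in which bearings are pushed out, +x points across the deck to the two V-nests, +z up; deck top at z = 16 mm. A fence 12 mm high ends the deck at y = 176 to 184 mm
- magazine (a point): point at deck-top level on the axis of the stack of four bearings (feeder x = y = 0). Over it a channel with a blue cover plate, y from -35 to +31 mm, 41.5 mm over the bench, carries four guide rods (to 84.5 mm over the bench); with a grey spring tube along each side it is 100 mm wide (x). Past it (y above 31 mm) the deck is the flat open outfeed
- plunger (a joint): travel of the spring-return pusher along the feeder's +y in m: 0 = out, 0.095 = fully home on its stop. Spring about 4.5 N at rest, 9 N at full press, plus up to 3 N friction; springs back when let go. It pushes the lowest bearing out until its centre is about 94 mm along +y from the feeder's origin, where it stays lying; as it springs back the next bearing drops onto the deck
- plunger_face (a point): centre of the pressed face of the red round plunger knob, 40 mm across, 38 mm above the bench, at the feeder's -y end. The face looks to the feeder's -y, overhangs the bare bench and moves with the plunger (at rest 203 mm from the feeder's origin)
- bearing_1: the lowest bearing of the stack, the one that will be dispensed: a sealed steel ball bearing 47 mm across, 14 mm high, about 105 g, lying flat; origin at the centre of its underside
- bearing_waiting: a like bearing that already lies seated in the other nest; to be left alone; origin at the centre of its underside
- nest_free: brass V-nest fixed on the outfeed, empty at the start: two walls 12 mm high, 8 mm thick, 36 mm long meet in a 90 degree V, open to the feeder's -x. Origin on the deck top where a bearing's centre lies when it touches both walls; apex 33.2 mm from it along +x; axes parallel to the feeder's. The nests stand at x = 78, y = 60 and 128 mm of the feeder; which one is free varies
- nest_taken: the other V-nest, of the same form, in which bearing_waiting lies
- bearing_2: bearing number 2 of the stack from below, same form as bearing_1; must stay in the magazine (it drops 14 mm when the plunger springs back)
- bearing_3: bearing number 3 of the stack from below, same form as bearing_1; must stay in the magazine (it drops 14 mm when the plunger springs back)
- bearing_4: bearing number 4 of the stack from below, same form as bearing_1; must stay in the magazine (it drops 14 mm when the plunger springs back)
- pulley_large: toothed belt pulley 68 mm across, 30 mm high with a hub to 38 mm, lying flat in front of the outfeed; bystander, loose, to be left where it is; origin at the centre of its underside
- pulley_small: toothed belt pulley 42 mm across, 32 mm high with a brass hub to 40 mm, behind the feeder; bystander, loose, to be left where it is
- screwdriver: red screwdriver 190 mm long, lying along its x, in front of the feeder; bystander, loose, to be left where it is
- hex_key: steel hex key 100 x 30 mm, 5 mm thick, lying behind the plunger's side; bystander, loose, to be left where it is
- sensor_plug: black sensor plug with a green cap, about 63 mm long, 22 mm wide and 20 mm high, beyond the fence end of the feeder; bystander, loose, to be left where it is
- grease_jar: jar 60 mm across and 60 mm high with a yellow cap at the back of the bench; bystander, loose, to be left where it is
- spanner: steel spanner 170 mm long at the back of the bench; bystander, loose, to be left where it is

How it is judged:
By the outcome, as a careful person would: the job done as asked, in the order asked, and still so for the second after the job is handed in, with the robot touching nothing.
It also fails if it takes over 51 s, if anything falls off the work surface, if the arm or the gripper's body presses on something with over 40 N, if the wrist force passes 120 N, or if a joint passes its speed limit or range.

## Working session

There is one attempt and no reset: what is moved stays moved. The work goes in short steps, Python scripts to look and compute and a tool call to move; the robot and the scene stay as the last step left them, time stands still between calls to the robot, and variables do not carry over. Pictures are saved under pics/ and viewed, and the job is handed in when it is done.

Besides the shell and the picture viewer there is one more tool, called after "Call:" as name(argument=value, ...), one argument or row to a line, values as JSON. move_arm: Moves the arm, as the interface text tells. Its arguments: {"type":"object","properties":{"deltas":{"type":"array"},"force":{"type":"number"}},"required":["deltas"]}

```bash
mkdir -p pics; ls
cat > h.py <<'E'
import numpy as np, cv2
from station import manip, viewer, job
def snap(n,f):
    s=viewer.snapshot(n); cv2.imwrite('pics/'+f,cv2.cvtColor(s['image'],cv2.COLOR_RGB2BGR)); 
    np.savez('pics/'+f+'.npz',**{k:np.asarray(v) for k,v in s.items()}); return s
def world(s,u,v,z=None):
    f=s['image'].shape[0]/2/np.tan(np.radians(float(s['fovy']))/2)
    R=np.array(s['R']);t=np.array(s['t'])
    ray=np.array([(u-s['cx'])/f,(v-s['cy'])/f,1.])
    if z is None:
        return R.T@(ray*s['depth'][int(round(v)),int(round(u))]-t)
    c=-R.T@t; d=R.T@ray
    return c+d*(z-c[2])/d[2]
def proj(s,X):
    f=s['image'].shape[0]/2/np.tan(np.radians(float(s['fovy']))/2)
    p=np.array(s['R'])@np.array(X)+np.array(s['t']); return p[:2]/p[2]*f+[s['cx'],s['cy']]
E
python3 - <<'E'
from h import *
for n in('top','side','wrist'):
    s=snap(n,n+'0.png'); print(n,s['fovy'],s['cx'],s['cy'],-np.array(s['R']).T@s['t'])
print(manip.sense())
E
```

```text
pics
top 45.00475487000869 280.3547990857744 211.74671898061402 [0.49600805 0.03630649 1.02814359]
side 44.09928915851009 271.88118933419366 203.74159563000384 [-0.09185244 -0.6873483   0.89048886]
wrist 66.48226890816804 273.4879613672633 215.03709289546134 [0.08794465 0.62167318 0.37242945]
{'t': 0.15, 'q': array([ 1.14750014e+00,  5.28248270e-01,  1.43362080e+00,  2.58068726e-06,
        1.18140529e+00, -1.78482224e-01]), 'qd': array([-0.00057485, -0.00456895, -0.00387074,  0.00120954, -0.00039081,
       -0.00035094]), 'tau': array([ 4.27505984e-04, -4.42742908e+01, -1.78277618e+01, -2.90840035e-04,
        5.64740069e-03,  4.35799748e-06]), 'tcp_pos': array([0.15121301, 0.60585946, 0.23055702]), 'tool_rot': array([-0.43548381,  0.55783612,  0.43493143,  0.55678305]), 'force': array([0.12978804, 0.26896616, 0.82679734]), 'ft_torque': array([-0.01177382,  0.04682472, -0.02392795]), 'finger_gap': 1.0034508480274615}
```

View pics/top0.png

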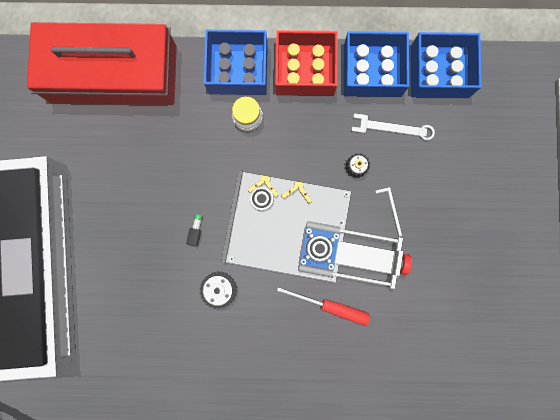

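View pics/side0.png

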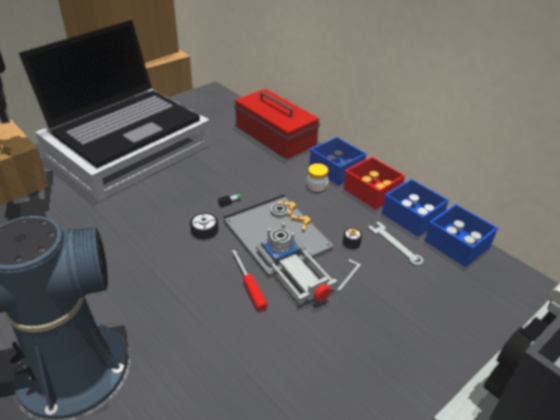

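View pics/wrist0.png

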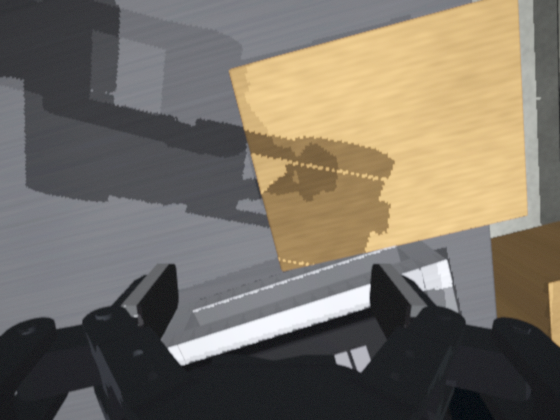

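Run:
```python
import cv2
i=cv2.imread('pics/top0.png')[160:300,180:430]
cv2.imwrite('pics/z0.png',cv2.resize(i,(800,448),interpolation=cv2.INTER_CUBIC))
```

```text
(no output)
```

View pics/z0.png

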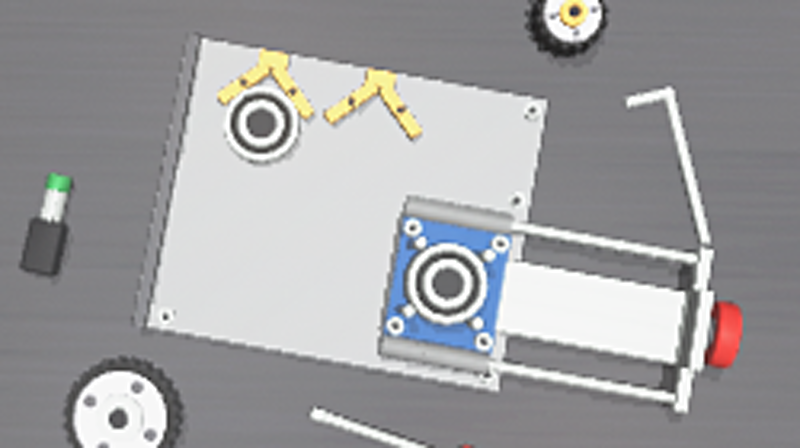

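```bash
cat > fit.py <<'E'
from h import *
from scipy.optimize import least_squares
s=dict(np.load('pics/top0.png.npz'))
P=[((547,99),(126,-46,16)),((499,390),(-59,-46,16)),((148,328),(-59,176,16)),((261,124),(78,128,30)),((448,283),(0,0,72)),((204,38),(126,176,22))]
px=np.array([(180+(u+.5)/3.2-.5,160+(v+.5)/3.2-.5) for (u,v),_ in P])
F=np.array([f for _,f in P])/1e3
def W(p,X): c,n=np.cos(p[2]),np.sin(p[2]); X=np.atleast_2d(X); return np.c_[p[0]+c*X[:,0]-n*X[:,1],p[1]+n*X[:,0]+c*X[:,1],X[:,2]]
def res(p): return np.ravel([proj(s,x)-q for x,q in zip(W(p,F),px)])
r=least_squares(res,[.45,-.05,-.1])
if __name__=='__main__':
    print(r.x,np.degrees(r.x[2]));print(r.fun.reshape(-1,2).round(2))
    for n,X in dict(face=(0,-.203,.038),disp=(0,.094,.016),nest=(.078,.06,.016),taken=(.078,.128,.016)).items(): print(n,W(r.x,X).round(4))
    for u,v in [(407,264),(410,264)]: print(world(s,u,v),'face depth')
    for n in [(320,248),(261,198),(330,225),(290,225)]: print(n,world(s,*n))
E
python3 fit.py
```

```text
[ 0.51301236 -0.03251659 -0.15957413] -9.142924276893662
[[ 0.53  0.08]
 [ 0.24  0.49]
 [-0.25  0.08]
 [ 0.19 -0.21]
 [ 0.33 -0.05]
 [-1.07 -0.42]]
face [[ 0.4808 -0.2329  0.038 ]]
disp [[0.5279 0.0603 0.016 ]]
nest [[0.5996 0.0143 0.016 ]]
taken [[0.6104 0.0815 0.016 ]]
[ 0.4857912  -0.19858147  0.06038628] face depth
[ 0.48584677 -0.20522466  0.05651448] face depth
(320, 248) [ 0.51308116 -0.03247859  0.07281059]
(261, 198) [0.61100093 0.08239035 0.02776304]
(330, 225) [ 0.55902451 -0.05427117  0.03590657]
(290, 225) [0.55891954 0.02385176 0.0168448 ]
```

```bash
cat > plan.py <<'E'
from fit import *
from scipy.spatial.transform import Rotation as Ro
def delta(target_feeder, head, yaxis=True):
    """shift/turn in tool frame to bring the TCP to feeder pt (m, z world), tool y at heading 'head' deg in feeder frame (x down)"""
    st=manip.sense(); R=Ro.from_quat(st['tool_rot']).as_matrix(); p=st['tcp_pos']
    w=W(r.x,target_feeder)[0]
    a=np.radians(head)+r.x[2]; y=np.array([np.cos(a),np.sin(a),0]); x=np.array([0,0,-1.]); z=np.cross(x,y)
    T=np.c_[x,y,z]
    print('tcp',p.round(4),'force',st['force'].round(1),'gap',round(st['finger_gap'],3),'t',st['t'])
    print('target',w.round(4),'shift in tool mm',(R.T@(w-p)*1e3).round(1),'rotvec deg',np.degrees(Ro.from_matrix(R.T@T).as_rotvec()).round(1), 'shift after turn',(T.T@(w-p)*1e3).round(1))
E
python3 - <<'E'
from plan import *
st=manip.sense(); print(Ro.from_quat(st['tool_rot']).as_matrix().round(3))
for h in (0,180,90,-90): delta((0,-.24,.12),h)
E
```

```text
[[-0.001 -0.97   0.242]
 [-0.002  0.242  0.97 ]
 [-1.     0.    -0.002]]
tcp [0.1512 0.6059 0.2306] force [0.1 0.3 0.8] gap 1.003 t 0.15
target [ 0.4749 -0.2695  0.12  ] shift in tool mm [ 111.7 -526.2 -770.6] rotvec deg [ 1.751e+02 -0.000e+00  1.000e-01] shift after turn [110.6 458.6 812.8]
tcp [0.1512 0.6059 0.2306] force [0.1 0.3 0.8] gap 1.003 t 0.15
target [ 0.4749 -0.2695  0.12  ] shift in tool mm [ 111.7 -526.2 -770.6] rotvec deg [-4.9 -0.1 -0. ] shift after turn [ 110.6 -458.6 -812.8]
tcp [0.1512 0.6059 0.2306] force [0.1 0.3 0.8] gap 1.003 t 0.15
target [ 0.4749 -0.2695  0.12  ] shift in tool mm [ 111.7 -526.2 -770.6] rotvec deg [85.1 -0.1  0.1] shift after turn [ 110.6 -812.8  458.6]
tcp [0.1512 0.6059 0.2306] force [0.1 0.3 0.8] gap 1.003 t 0.15
target [ 0.4749 -0.2695  0.12  ] shift in tool mm [ 111.7 -526.2 -770.6] rotvec deg [-94.9  -0.1  -0.1] shift after turn [ 110.6  812.8 -458.6]
```

Run:
```python
from h import *
for f in('top','side','wrist'):
    s=dict(np.load(f'pics/{f}0.png.npz'))
    H,Wd=s['depth'].shape
    fl=H/2/np.tan(np.radians(float(s['fovy']))/2)
    v,u=np.mgrid[:H,:Wd]; d=s['depth']
    C=np.stack([(u-s['cx'])/fl*d,(v-s['cy'])/fl*d,d],-1)
    X=(C-s['t'])@s['R']; X=X[d>0]
    print(f)
    for y0 in np.arange(.8,-.35,-.1):
        print(round(y0,1),[ (lambda q: round(float(q.max()),2) if len(q)>3 else None)(X[(abs(X[:,1]-y0)<.05)&(abs(X[:,0]-x0)<.05)][:,2]) for x0 in np.arange(.1,.75,.1)])
```

```text
top
0.8 [None, None, None, None, None, None, None]
0.7 [None, None, None, None, None, None, None]
0.6 [None, 0.01, None, None, 0.11, 0.11, 0.09]
0.5 [None, 0.01, 0.12, 0.12, 0.11, 0.12, 0.11]
0.4 [None, 0.01, 0.09, 0.01, 0.01, 0.01, 0.01]
0.3 [None, 0.01, 0.01, 0.01, 0.01, 0.01, 0.01]
0.2 [None, 0.01, 0.01, 0.04, 0.03, 0.02, 0.01]
0.1 [None, 0.01, 0.01, 0.04, 0.03, 0.03, 0.03]
0.0 [None, 0.01, 0.01, 0.03, 0.09, 0.05, 0.02]
-0.1 [None, 0.01, 0.01, 0.04, 0.09, 0.04, 0.04]
-0.2 [None, 0.01, 0.01, 0.04, 0.06, 0.01, 0.01]
-0.3 [None, 0.01, 0.01, 0.01, 0.01, 0.01, 0.01]
side
0.8 [None, 0.13, 0.32, 0.32, 0.32, 0.32, 0.09]
0.7 [0.13, 0.25, 0.31, 0.28, 0.25, 0.2, 0.09]
0.6 [0.29, 0.4, 0.12, 0.12, 0.12, 0.11, 0.09]
0.5 [0.33, 0.0, 0.11, 0.11, 0.11, 0.11, 0.11]
0.4 [None, 0.0, 0.09, 0.0, 0.0, 0.0, 0.0]
0.3 [None, 0.0, 0.0, 0.0, 0.0, 0.01, 0.0]
0.2 [0.0, 0.01, 0.0, 0.04, 0.03, 0.03, 0.0]
0.1 [0.01, 0.0, 0.0, 0.03, 0.03, 0.03, 0.03]
0.0 [0.34, 0.0, 0.0, 0.03, 0.09, 0.04, 0.02]
-0.1 [0.33, 0.0, 0.0, 0.03, 0.08, 0.04, 0.04]
-0.2 [0.0, 0.0, 0.01, 0.04, 0.06, 0.01, 0.01]
-0.3 [0.0, 0.0, 0.0, 0.01, 0.0, 0.0, 0.01]
wrist
0.8 [0.13, 0.13, 0.09, 0.0, None, None, None]
0.7 [0.31, 0.32, 0.22, 0.16, None, None, None]
0.6 [0.33, 0.32, 0.11, None, None, None, None]
0.5 [0.32, 0.29, 0.11, None, None, None, None]
0.4 [0.0, 0.0, 0.07, None, None, None, None]
0.3 [0.0, 0.0, 0.0, 0.0, None, None, None]
0.2 [None, 0.0, 0.0, 0.0, None, None, None]
0.1 [None, None, None, None, None, None, None]
0.0 [None, None, None, None, None, None, None]
-0.1 [None, None, None, None, None, None, None]
-0.2 [None, None, None, None, None, None, None]
-0.3 [None, None, None, None, None, None, None]
```

Call:
move_arm(
  deltas=[0,0,-34,-35,-4.9,0,0,0,0,-35,-35,0,0,0,0,0,-35,-35,0,0,0,0,0,-35,-35,0,0,0,0,0,-35,-35,0,0,0,0,0,-35,-35,0,0,0,0,0,-35,-35,0,0,0,0,0,-35,-35,0,0,0,0,0,-35,-35,0,0,0,0,0,-35,-35,0,0,0],
  force=60,
)

```text
t: 1.15
tcp_pos: [0.4378, 0.2014, 0.2313]
tool_rot: [-0.459, 0.538, 0.459, 0.538]
force: [-0.2, 0.1, 0.6]
finger_gap: 0.0
```

Call:
move_arm(
  deltas=[0,3,-11,-46,0,0,0,0,3,-11,-46,0,0,0,0,3,-11,-46,0,0,0,0,3,-11,-46,0,0,0,0,3,-11,-46,0,0,0,0,3,-11,-46,0,0,0,0,3,-11,-46,0,0,0,0,3,-11,-46,0,0,0,0,3,-11,-46,0,0,0,0,3,-11,-46,0,0,0],
)

```text
t: 2.15
tcp_pos: [0.4723, -0.2704, 0.201]
tool_rot: [-0.458, 0.538, 0.459, 0.538]
force: [0.8, -0.7, 0.4]
finger_gap: 0.003
```

Run:
```python
from plan import *
delta((0,-.24,.12),180); snap('side','s1.png'); s=snap('wrist','w1.png')
```

```text
tcp [ 0.4723 -0.2704  0.201 ] force [ 0.8 -0.7  0.4] gap 0.003 t 2.15
target [ 0.4749 -0.2695  0.12  ] shift in tool mm [81.  -2.4  1.3] rotvec deg [-0.  0. -0.] shift after turn [81.  -2.4  1.3]
```

View pics/w1.png

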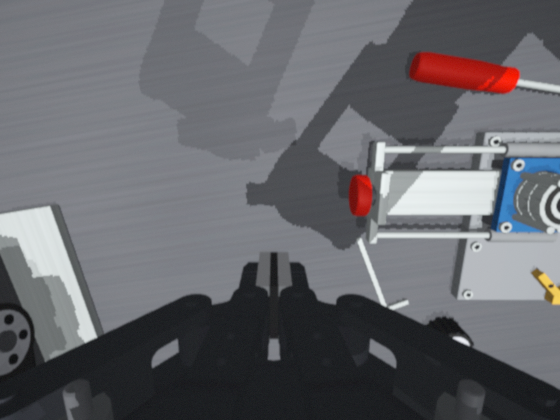

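View pics/s1.png

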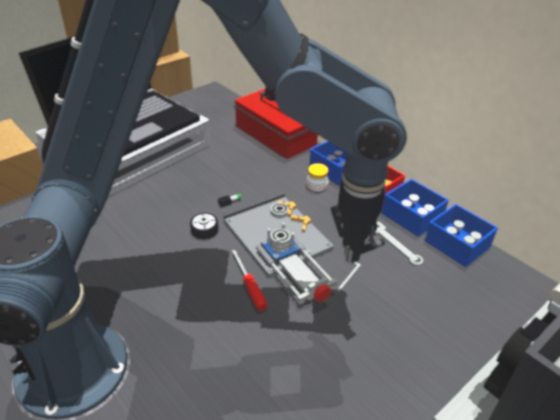

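Run:
```python
from plan import *
s=dict(np.load('pics/w1.png.npz'))
print(proj(s,W(r.x,(0,-.203,.038))[0]), proj(s,manip.sense()['tcp_pos']))
hsv=cv2.cvtColor(s['image'],cv2.COLOR_RGB2HSV); m=((hsv[...,0]<8)|(hsv[...,0]>172))&(hsv[...,1]>150)&(hsv[...,2]>80)
m[:,380:]=0; m[:150]=0
v,u=np.nonzero(m); X=np.array([world(s,a,b) for a,b in zip(u,v)])
c,n=np.cos(r.x[2]),np.sin(r.x[2]); d=X[:,:2]-r.x[:2]; f=np.c_[d[:,0]*c+d[:,1]*n,-d[:,0]*n+d[:,1]*c,X[:,2]]
print(np.percentile(f,[1,5,50,95,99],axis=0).round(4))
```

```text
[323.11444979 196.14925458] [281.82824875 266.98857344]
[[-0.0204 -0.1752  0.0239]
 [-0.0188 -0.1751  0.03  ]
 [-0.004  -0.1714  0.0521]
 [ 0.0132 -0.1629  0.0575]
 [ 0.0164 -0.1619  0.0585]]
```

Call:
move_arm(
  deltas=[0,44,-2,0,0,0,0,0,44,0,0,0,0,0,0,44,0,0,0,0,0,0,30,0,0,0,0,0,0,12,0,0,0,0,0,0,0,0,20,0,0,0,0,0,0,20,0,0,0,0,0,0,0,0,0,0],
)

```text
t: 3.05
tcp_pos: [0.4808, -0.2268, 0.0278]
tool_rot: [-0.459, 0.538, 0.46, 0.538]
force: [-0.2, -0.5, 0.6]
finger_gap: -0.006
```

Run:
```python
from plan import *
delta((0,-.175,.026),180); snap('side','s2.png'); s=snap('wrist','w2.png')
```

```text
tcp [ 0.4808 -0.2268  0.0278] force [-0.2 -0.5  0.6] gap -0.006 t 3.05
target [ 0.4852 -0.2053  0.026 ] shift in tool mm [ 1.9 -1.  22. ] rotvec deg [ 0.2  0.1 -0.1] shift after turn [ 1.8 -1.  22. ]
```

View pics/w2.png

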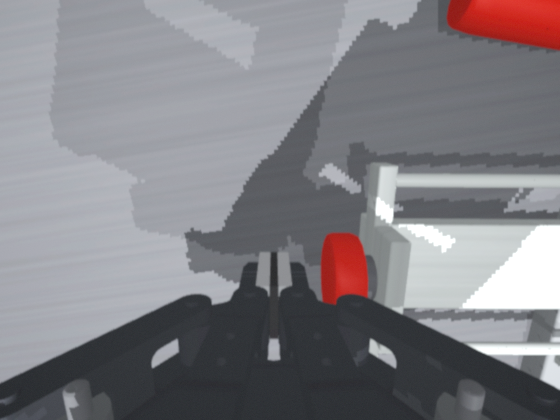

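Run:
```python
from plan import *
s=dict(np.load('pics/w2.png.npz')); st=manip.sense(); R=Ro.from_quat(st['tool_rot']).as_matrix()
for p in [(285,260),(297,270),(308,285),(320,300),(345,300),(365,310),(345,270),(327,270),(340,237)]:
    print(p,(R.T@(world(s,*p)-st['tcp_pos'])*1e3).round(0))
```

```text
(285, 260) [-13.  11.   6.]
(297, 270) [-14.   7.  11.]
(308, 285) [-28.   7.  14.]
(320, 300) [ 29. -33.  29.]
(345, 300) [-48.  12.  24.]
(365, 310) [-54.  12.  29.]
(345, 270) [-26.  12.  29.]
(327, 270) [-11.   5.  25.]
(340, 237) [-11.  21.  29.]
```

Call:
move_arm(
  deltas=[0,-6,-1,0,0,0,0,0,0,0,7,0,0,0,0,0,0,10,0,0,0,0,0,0,15,0,0,0,0,0,0,15,0,0,0,0,0,0,15,0,0,0,0,0,0,15,0,0,0],
)

```text
t: 3.85
tcp_pos: [0.4954, -0.1557, 0.0342]
tool_rot: [-0.461, 0.538, 0.457, 0.538]
force: [-2.9, -10.8, 2.7]
finger_gap: 0.002
```

Run:
```python
from plan import *
delta((0,-.08,.034),180); s=snap('wrist','w3.png'); snap('top','t3.png')
```

```text
tcp [ 0.4954 -0.1557  0.0342] force [ -2.9 -10.8   2.7] gap 0.002 t 3.85
target [ 0.5003 -0.1115  0.034 ] shift in tool mm [ 0.   2.1 44.5] rotvec deg [ 0.1 -0.3  0.2] shift after turn [ 0.2  2.2 44.4]
```

View pics/w3.png

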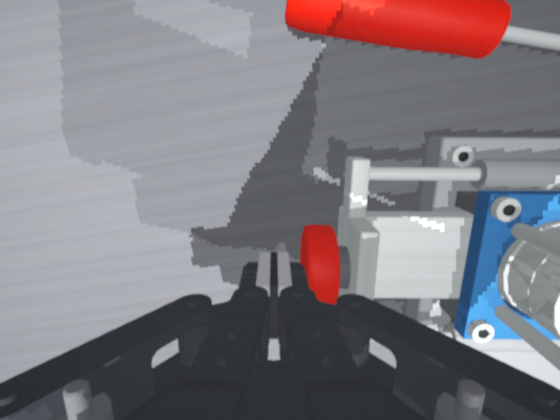

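View pics/t3.png

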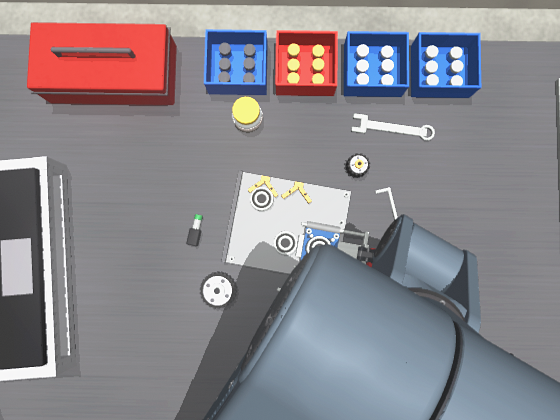

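Call:
move_arm(
  deltas=[0,0,0,10,0,0,0,0,0,1,8,0,0,0,0,0,0,6,0,0,0,0,0,0,3,0,0,0],
)

```text
t: 4.35
tcp_pos: [0.4997, -0.1293, 0.0342]
tool_rot: [-0.462, 0.538, 0.456, 0.538]
force: [-1.5, -10.6, 1.2]
finger_gap: -0.003
```

Run:
```python
from plan import *
delta((0,-.08,.034),180); s=snap('top','t4.png')
cv2.imwrite('pics/z4.png',cv2.resize(cv2.cvtColor(s['image'],4)[160:300,180:430],(800,448),interpolation=cv2.INTER_CUBIC))
```

```text
tcp [ 0.4997 -0.1293  0.0342] force [ -1.5 -10.6   1.2] gap -0.003 t 4.35
target [ 0.5003 -0.1115  0.034 ] shift in tool mm [ 0.1  2.2 17.6] rotvec deg [ 0.1 -0.3  0.3] shift after turn [ 0.2  2.3 17.6]
```

View pics/z4.png

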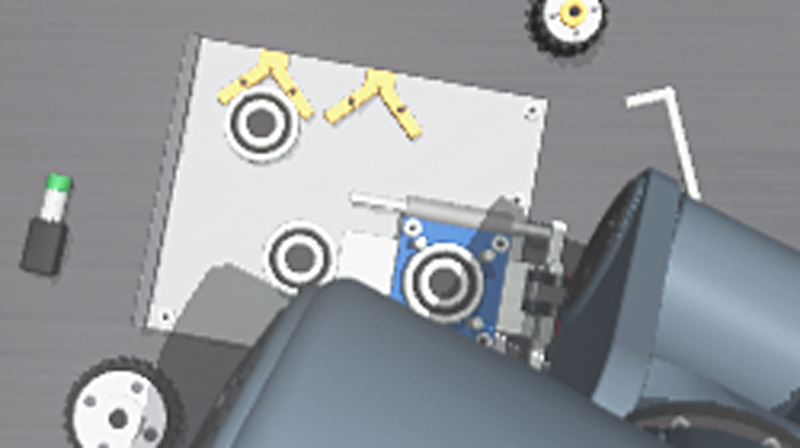

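```bash
cat >> plan.py <<'E'
def feed(X):
    c,n=np.cos(r.x[2]),np.sin(r.x[2]); d=np.array(X[:2])-r.x[:2]; return np.array([d[0]*c+d[1]*n,-d[0]*n+d[1]*c])*1e3
def z2f(u,v,z=.03): return feed(world(s,180+(u+.5)/3.2-.5,160+(v+.5)/3.2-.5,z)).round(1)
E
python3 -c "
from plan import *
print(z2f(301,258),z2f(261,124))"
```

```text
[ 0.3 89.3] [ 77.5 128.3]
```

Call:
move_arm(
  deltas=[0,0,0,2,0,0,0,0,0,0,2,0,0,0,0,0,0,0,0,0,0],
)

```text
t: 4.7
tcp_pos: [0.5004, -0.1255, 0.0342]
tool_rot: [-0.462, 0.538, 0.456, 0.538]
force: [-1.2, -9.1, 2.0]
finger_gap: 0.002
```

Call:
move_arm(
  deltas=[0,0,0,1.5,0,0,0,0,0,0,1,0,0,0,0,0,0,1,0,0,0,0,0,0,0,0,0,0],
)

```text
t: 5.1
tcp_pos: [0.5006, -0.1249, 0.0343]
tool_rot: [-0.463, 0.538, 0.456, 0.537]
force: [-6.2, -21.9, 2.8]
finger_gap: -0.002
```

Call:
move_arm(
  deltas=[0,0,0,1.5,0,0,0,0,0,0,0,0,0,0],
)

```text
t: 5.3
tcp_pos: [0.5006, -0.1248, 0.0343]
tool_rot: [-0.464, 0.538, 0.456, 0.536]
force: [-8.2, -26.2, 2.0]
finger_gap: -0.001
```

Call:
move_arm(
  deltas=[0,0,0,-8,0,0,0,0,0,0,-15,0,0,0,0,0,0,-15,0,0,0,0,0,0,-15,0,0,0,0,0,0,-15,0,0,0,0,0,0,-15,0,0,0,0,0,0,-15,0,0,0,0,0,0,-15,0,0,0,0,0,0,-15,0,0,0,0,0,0,0,0,0,0],
)

```text
t: 6.3
tcp_pos: [0.478, -0.2456, 0.033]
tool_rot: [-0.458, 0.539, 0.458, 0.539]
force: [-0.3, 0.7, 0.6]
finger_gap: 0.001
```

Run:
```python
from plan import *
delta((0,-.175,.034),180); s=snap('top','t5.png')
cv2.imwrite('pics/z5.png',cv2.resize(cv2.cvtColor(s['image'],4)[160:300,180:430],(800,448),interpolation=cv2.INTER_CUBIC))
snap('wrist','w5.png')
```

```text
tcp [ 0.478  -0.2456  0.033 ] force [-0.3  0.7  0.6] gap 0.001 t 6.3
target [ 0.4852 -0.2053  0.034 ] shift in tool mm [-1.  -0.6 40.9] rotvec deg [-0.1  0.  -0. ] shift after turn [-1.  -0.7 40.9]
```

View pics/z5.png

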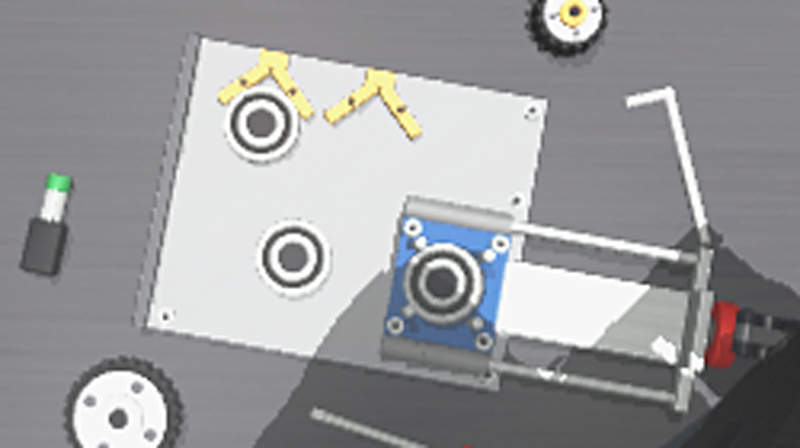

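View pics/w5.png

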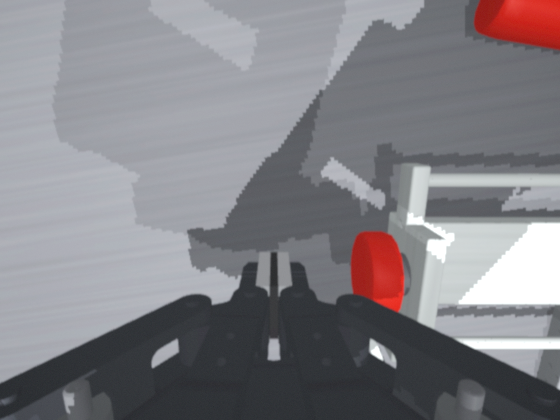

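Run:
```python
from plan import *
print(z2f(293,257)); delta((-.047,.102,.1),168)
print(feed(world(s,217.5,290.5,.038)))
```

```text
[ 0.  94.2]
tcp [ 0.4778 -0.2436  0.033 ] force [ 0.2 -0.4 -0. ] gap 0.002 t 6.4
target [0.4828 0.0757 0.1   ] shift in tool mm [-66.5  46.1 316.1] rotvec deg [12.   0.1 -0.1] shift after turn [-67.  110.4 299.6]
[-114.60372799  179.07503851]
```

Call:
move_arm(
  deltas=[0,-45,0,0,0,0,0,0,-45,0,0,0,0,0,0,-30,7,30,0,0,0,20,0,7,45,0,0,0,20,0,7,45,0,0,0,20,0,7,48,0,0,0,20,0,6,48,0,0,0,20,0,6,48,0,0,0,20,0,6,48,6,0,0,20,0,0,5,6,0,0],
)

```text
t: 7.4
tcp_pos: [0.4815, 0.082, 0.1531]
tool_rot: [-0.4, 0.583, 0.402, 0.582]
force: [0.2, -0.4, -0.4]
finger_gap: 0.235
```

Call:
move_arm(
  deltas=[20,20,0,0,0,0,0,20,0,0,0,0,0,0],
)

```text
t: 7.6
tcp_pos: [0.4812, 0.0778, 0.1318]
tool_rot: [-0.399, 0.584, 0.402, 0.581]
force: [-0.8, -0.6, 0.4]
finger_gap: 0.236
```

Run:
```python
from plan import *
delta((-.047,.104,.0195),168)
snap('wrist','w6.png')
```

```text
tcp [0.4812 0.0778 0.1318] force [-0.8 -0.6  0.4] gap 0.236 t 7.6
target [0.4831 0.0776 0.0195] shift in tool mm [112.2  -2.4   0.7] rotvec deg [ 0.2 -0.1 -0.3] shift after turn [112.3  -1.8   0.5]
```

View pics/w6.png

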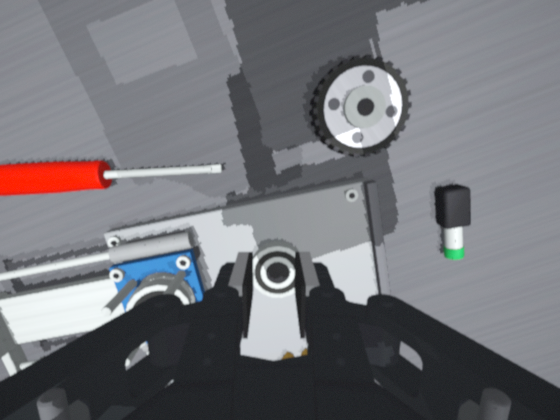

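Call:
move_arm(
  deltas=[20,40,-2,0,0,0,0,20,35,0,0,0,0,0,20,20,0,0,0,0,0,20,10,0,0,0,0,0,20,6,0,0,0,0,0,20,0,0,0,0,0,0],
)

```text
t: 8.25
tcp_pos: [0.486, 0.0752, 0.0224]
tool_rot: [-0.4, 0.583, 0.4, 0.583]
force: [-0.2, -0.6, 0.6]
finger_gap: 0.232
```

Run:
```python
from plan import *
delta((-.047,.104,.0195),168)
snap('wrist','w7.png'); snap('side','s7.png')
```

```text
tcp [0.486  0.0752 0.0224] force [-0.2 -0.6  0.6] gap 0.232 t 8.25
target [0.4831 0.0776 0.0195] shift in tool mm [2.9 3.5 1.2] rotvec deg [ 0. -0. -0.] shift after turn [2.9 3.5 1.2]
```

View pics/w7.png

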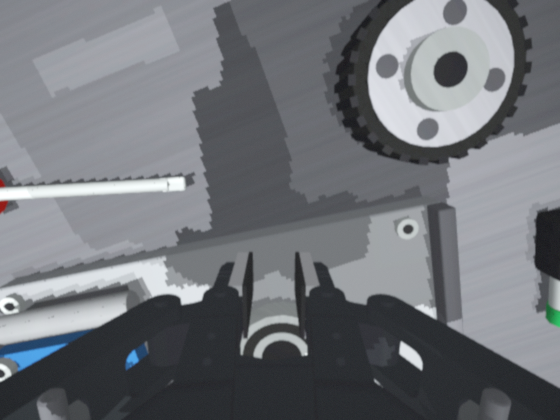

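View pics/s7.png

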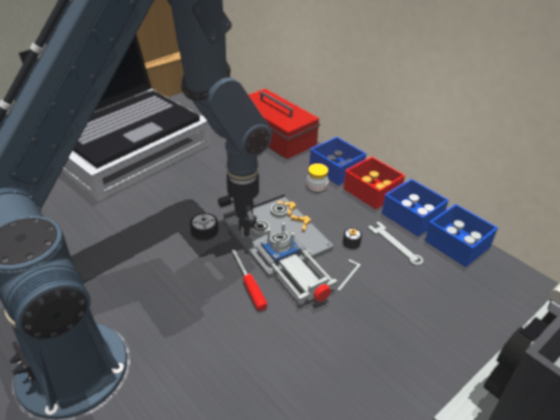

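Call:
move_arm(
  deltas=[20,2.4,0,0,0,0,0,20,0,-5,1,0,0,0,20,0,-5,0,0,0,0,20,0,-6,-1,0,0,0,20,0,-6,-2,0,0,0,20,0,-6,-2,0,0,0,20,0,-6,-2,0,0,0,20,0,0,0,0,0,0],
)

```text
t: 9.15
tcp_pos: [0.5168, 0.0567, 0.0199]
tool_rot: [-0.4, 0.583, 0.399, 0.584]
force: [-0.1, -0.4, 0.0]
finger_gap: 0.238
```

Run:
```python
from plan import *
delta((.0464,.0667,.020),168)
snap('wrist','w8.png')
s=snap('top','t8.png')
cv2.imwrite('pics/z8.png',cv2.resize(cv2.cvtColor(s['image'],4)[160:300,180:430],(800,448),interpolation=cv2.INTER_CUBIC))
```

```text
tcp [0.5168 0.0567 0.0199] force [-0.1 -0.4  0. ] gap 0.238 t 9.15
target [0.5694 0.026  0.02  ] shift in tool mm [  0.  -60.2  -9.7] rotvec deg [-0.   0.   0.1] shift after turn [ -0.1 -60.2  -9.7]
```

View pics/w8.png

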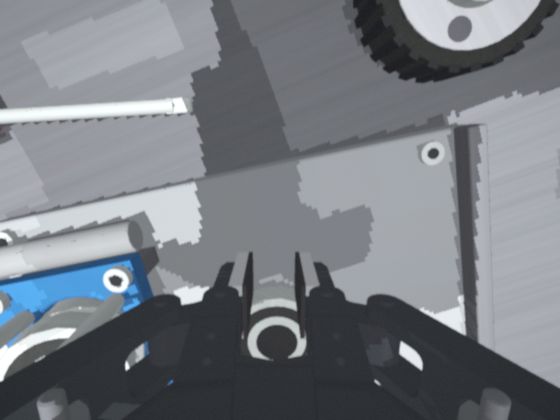

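View pics/z8.png

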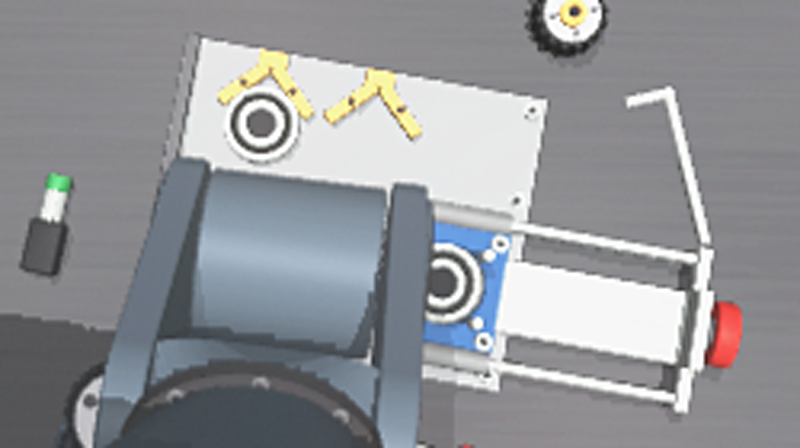

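Run:
```python
from plan import *
st=manip.sense(); R=Ro.from_quat(st['tool_rot']).as_matrix()
s=dict(np.load('pics/w8.png.npz'))
X=world(s,276,341,.03); print((R.T@(X-st['tcp_pos'])*1e3).round(1),feed(X), feed(st['tcp_pos']))
```

```text
[-10.2 -33.9   1.1] [21.68981044 83.02141255] [-11.64887134  89.01015336]
```

Call:
move_arm(
  deltas=[20,0,-6,-2,0,0,0,20,0,-6,-2,0,0,0,20,0,-6,-2,0,0,0,20,0,-6,-1.5,0,0,0,20,0,-6,-1,0,0,0,20,0,-6,-0.5,0,0,0,20,0,-5,-0.5,0,0,0,20,0,-4,0,0,0,0,20,0,0,0,0,0,0],
)

```text
t: 10.15
tcp_pos: [0.5368, 0.0371, 0.0167]
tool_rot: [-0.388, 0.593, 0.408, 0.575]
force: [-20.9, 8.0, -3.2]
finger_gap: 0.238
```

Run:
```python
from plan import *
delta((.0464,.0667,.020),168)
s=snap('wrist','w9.png')
s=snap('top','t9.png')
cv2.imwrite('pics/z9.png',cv2.resize(cv2.cvtColor(s['image'],4)[160:300,180:430],(800,448),interpolation=cv2.INTER_CUBIC))
```

```text
tcp [0.5368 0.0371 0.0167] force [-20.9   8.   -3.2] gap 0.238 t 10.15
target [0.5694 0.026  0.02  ] shift in tool mm [ -4.5 -34.3   1.5] rotvec deg [-0.3 -0.3 -2.1] shift after turn [ -3.3 -34.5   1.3]
```

View pics/w9.png

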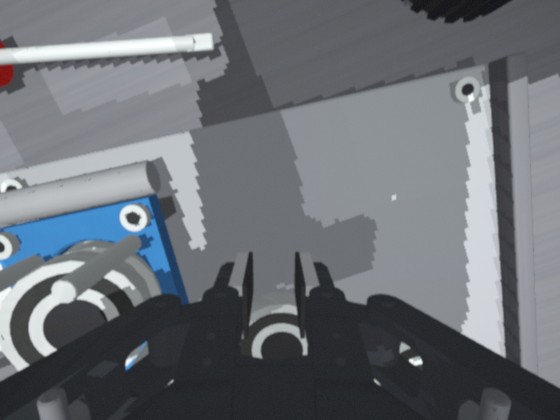

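View pics/z9.png

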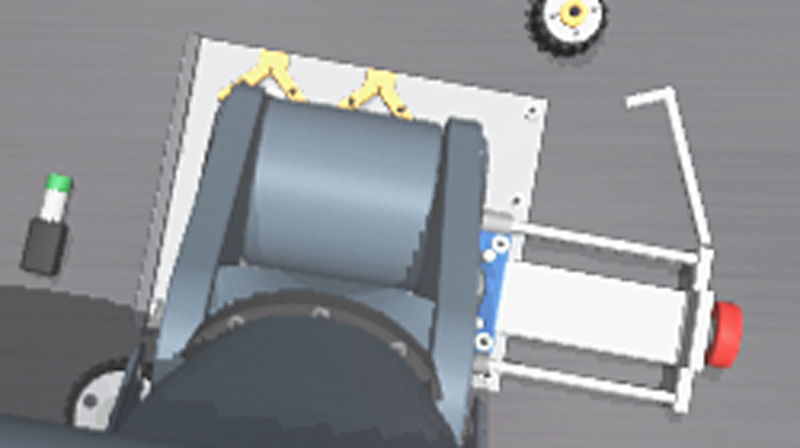

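Run:
```python
from plan import *
st=manip.sense(); R=Ro.from_quat(st['tool_rot']).as_matrix(); print(feed(st['tcp_pos']),st['tcp_pos'],st['force'],st['ft_torque'],st['q'].round(2))
s=dict(np.load('pics/w9.png.npz'))
for p in [(64,290),(135,245),(133,217),(276,348),(276,320),(276,300),(290,330),(160,300),(185,310),(225,290),(240,262),(130,330),(100,340)]:
    X=world(s,*p); print(p,'tool',(R.T@(X-st['tcp_pos'])*1e3).round(1),'feed',feed(X).round(1),X[2].round(4))
s2=dict(np.load('pics/t5.png.npz'))
```

```text
[12.38447876 72.51724524] [0.53676233 0.03711146 0.01647467] [-20.64600378  10.7031586    0.29101302] [ 1.2037629   2.32561003 -1.18455384] [-0.14  0.76  1.77  0.01  0.65 -1.34]
(64, 290) tool [-67.8  25.2 -53.9] feed [-21.2  25.1] 0.0854
(135, 245) tool [-28.4  22.8 -52.3] feed [-20.   26.2] 0.046
(133, 217) tool [-28.8  33.9 -51.6] feed [-30.7  29.2] 0.0468
(276, 348) tool [-15.  -32.9   1.2] feed [45.3 66.6] 0.0302
(276, 320) tool [-14.  -18.8   1.1] feed [31.5 69.6] 0.0298
(276, 300) tool [ -8.3 -11.9   1.2] feed [24.5 71.1] 0.0244
(290, 330) tool [-13.4 -24.4   7.6] feed [38.3 74.7] 0.0289
(160, 300) tool [-50.5  12.4 -36.3] feed [-5.6 39.6] 0.0676
(185, 310) tool [-46.    6.  -29.9] feed [ 1.8 44.4] 0.0628
(225, 290) tool [-44.   12.4 -16.4] feed [-1.7 59. ] 0.061
(240, 262) tool [-15.6  10.4 -14.3] feed [-0.2 60.7] 0.0325
(130, 330) tool [-64.9  11.4 -39.7] feed [-4.9 36. ] 0.082
(100, 340) tool [-69.3  11.4 -45.7] feed [-6.  30.1] 0.0864
```

Call:
move_arm(
  deltas=[20,0,5,2,0,0,0,20,0,5,4,0,0,0,20,0,5,4,0,0,0],
)

```text
t: 10.55
tcp_pos: [0.5438, 0.0472, 0.0198]
tool_rot: [-0.4, 0.583, 0.4, 0.583]
force: [-0.3, -0.2, 0.3]
finger_gap: 0.232
```

Run:
```python
from plan import *
st=manip.sense(); print(feed(st['tcp_pos']),st['tcp_pos'],st['force']); delta((-.005,.085,.02),168)
```

```text
[17.70092509 83.5737867 ] [0.54376809 0.04718276 0.01977833] [-0.31742869 -0.21735126  0.26972442]
tcp [0.5438 0.0472 0.0198] force [-0.3 -0.2  0.3] gap 0.232 t 10.55
target [0.5216 0.0522 0.02  ] shift in tool mm [-0.2 22.5 -3.3] rotvec deg [0. 0. 0.] shift after turn [-0.2 22.5 -3.3]
```

Call:
move_arm(
  deltas=[20,0,8,0,0,0,0,20,0,8,0,0,0,0,20,-20,6,0,0,0,0,20,-40,0,0,0,0,0,20,-40,0,0,8.5,0,0,0,0,0,0,8.5,0,0,0,0,0,0,8.5,0,0,0,0,0,0,8.5,0,0,0,0,0,0,8.5,0,0],
)

```text
t: 11.45
tcp_pos: [0.523, 0.0551, 0.1204]
tool_rot: [-0.159, 0.689, 0.159, 0.689]
force: [1.0, 0.1, -0.3]
finger_gap: -0.0
```

Run:
```python
from plan import *
delta((-.005,.085,.12),78)
s=snap('wrist','w10.png')
s=snap('top','t10.png')
cv2.imwrite('pics/z10.png',cv2.resize(cv2.cvtColor(s['image'],4)[160:300,180:430],(800,448),interpolation=cv2.INTER_CUBIC))
```

```text
tcp [0.523  0.0551 0.1204] force [ 1.   0.1 -0.3] gap -0.0 t 11.45
target [0.5216 0.0522 0.12  ] shift in tool mm [ 0.4 -1.9 -2.6] rotvec deg [47.2  0.1  0. ] shift after turn [ 0.4 -3.2 -0.3]
```

View pics/w10.png

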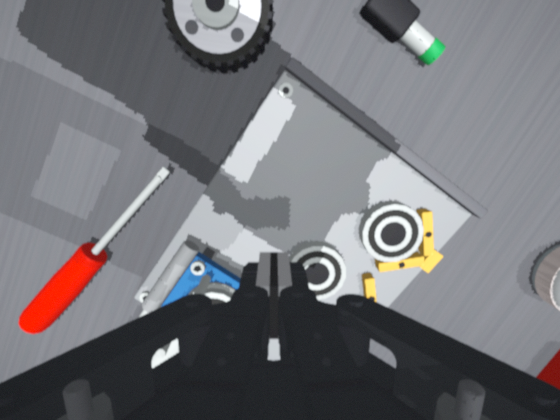

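View pics/z10.png

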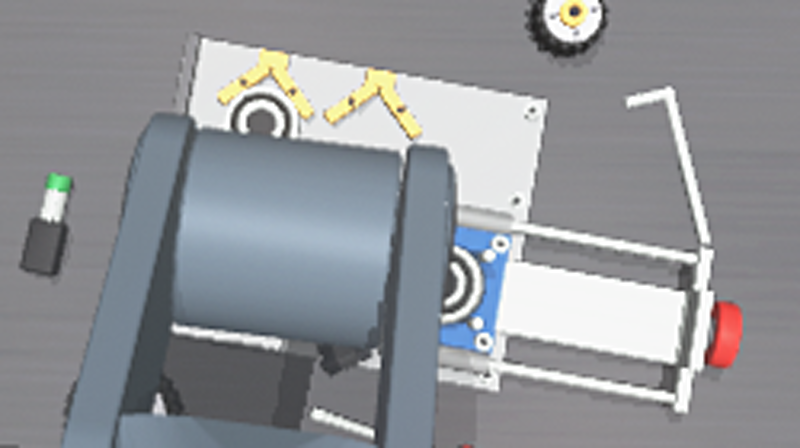

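Wrist view: the bearing's at about (316,272), waiting bearing at (393,233), untouched. I measure it precisely.

Run:
```python
from plan import *
s=dict(np.load('pics/w10.png.npz'))
for p,z in [((316,273),.03),((393,233),.03),((431,261),.028),((197,267),.0415)]: print(p,feed(world(s,*p,z)).round(1))
for x in [(78,128,30),(50,80,30)]: print(proj(s,W(r.x,np.array(x)/1e3)[0]))
```

```text
(316, 273) [49.6 71. ]
(393, 233) [ 77.5 131.4]
(431, 261) [118.3 130.9]
(197, 267) [-30.5  27.3]
[390.58417716 236.75065398]
[323.34500654 264.69368198]
```

Call:
move_arm(
  deltas=[0,0,0,0,8.5,0,0,0,0,0,0,8.5,0,0,0,0,0,0,8.5,0,0,0,0,0,0,8.5,0,0,0,0,0,0,8.5,0,0,0,0,0,0,8.5,0,0,0,0,0,0,0,0,0],
)

```text
t: 12.25
tcp_pos: [0.523, 0.0551, 0.12]
tool_rot: [0.15, 0.691, -0.15, 0.691]
force: [-0.0, 0.5, -0.1]
finger_gap: -0.002
```

Run:
```python
from plan import *
delta((.002,.082,.02),74)
s=snap('wrist','w11.png')
s=snap('top','t11.png')
cv2.imwrite('pics/z11.png',cv2.resize(cv2.cvtColor(s['image'],4)[160:300,180:430],(800,448),interpolation=cv2.INTER_CUBIC))
```

```text
tcp [0.523  0.0551 0.12  ] force [-0.   0.5 -0.1] gap -0.002 t 12.25
target [0.528  0.0481 0.02  ] shift in tool mm [100.   -4.2   7.4] rotvec deg [ 0.7  0.  -0. ] shift after turn [100.   -4.1   7.5]
```

View pics/w11.png

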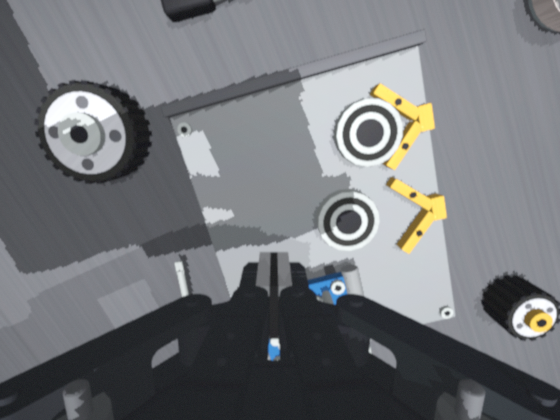

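Run:
```python
from plan import *
s=dict(np.load('pics/w11.png.npz'))
for p,z in [((348.5,220.5),.03),((370,132),.03),((436,118),.028),((440,208),.028)]: print(p,feed(world(s,*p,z)).round(1))
```

```text
(348.5, 220.5) [50.7 72. ]
(370, 132) [ 78.4 131.3]
(436, 118) [125.3 128.3]
(440, 208) [119.3  62.8]
```

Call:
move_arm(
  deltas=[0,30,-3,7,0.7,0,0,0,30,0,0,0,0,0,0,25,0,0,0,0,0,0,10,0,0,0,0,0,0,4.5,0,0,0,0,0,0,0,0,0,0,0,0],
)

```text
t: 12.95
tcp_pos: [0.5283, 0.0495, 0.0205]
tool_rot: [0.155, 0.69, -0.155, 0.69]
force: [-0.5, 0.1, 0.8]
finger_gap: 0.001
```

Run:
```python
from plan import *
delta((.002,.083,.02),74)
s=snap('wrist','w12.png')
```

```text
tcp [0.5283 0.0495 0.0205] force [-0.5  0.1  0.8] gap 0.001 t 12.95
target [0.5282 0.0491 0.02  ] shift in tool mm [ 0.5 -0.4  0.1] rotvec deg [-0.1  0.  -0. ] shift after turn [ 0.5 -0.4  0.1]
```

View pics/w12.png

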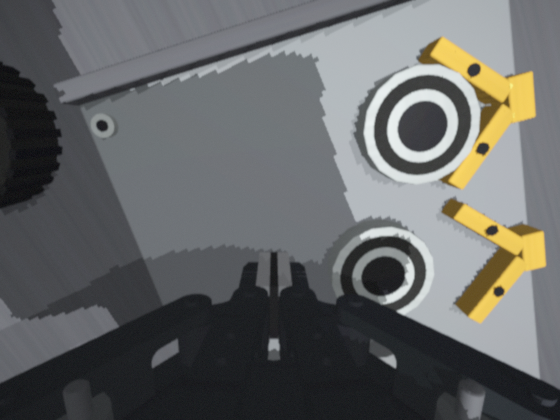

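Run:
```python
from plan import *
st=manip.sense(); R=Ro.from_quat(st['tool_rot']).as_matrix()
s=dict(np.load('pics/w12.png.npz'))
for p in [(383.5,272.5),(422,125)]:
  X=world(s,*p,.03); print((R.T@(X-st['tcp_pos'])*1e3).round(1),feed(X).round(1))
print((R.T@(W(r.x,(.078,.128,.03))[0]-st['tcp_pos'])*1e3).round(1))
```

```text
[-9.   3.2 49.7] [51.1 72.7]
[-8.9 67.1 59.3] [ 78.  131.4]
[-8.9 63.8 60.2]
```

Call:
move_arm(
  deltas=[0,0,0,5,0,0,0,0,0,0,5,0,0,0,0,0,0,5,0,0,0,0,0,0,5,0,0,0,0,0,0,5,0,0,0,0,0,0,4,0,0,0,0,0,0,0,0,0,0],
)

```text
t: 13.7
tcp_pos: [0.5542, 0.037, 0.0209]
tool_rot: [0.155, 0.69, -0.155, 0.69]
force: [-1.7, 0.2, 2.8]
finger_gap: -0.006
```

Run:
```python
from plan import *
st=manip.sense(); print(st['force'],feed(st['tcp_pos']))
s=snap('wrist','w13.png')
```

```text
[-1.7338381   0.17885219  2.84545262] [29.60280336 75.17953487]
```

View pics/w13.png

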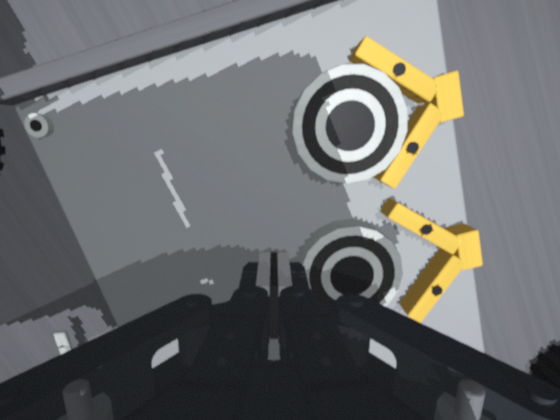

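Call:
move_arm(
  deltas=[0,0,0,4,0,0,0,0,0,0,4,0,0,0,0,0,0,2,0,0,0,0,0,0,0,0,0,0],
)

```text
t: 14.15
tcp_pos: [0.5637, 0.0326, 0.0205]
tool_rot: [0.155, 0.69, -0.155, 0.69]
force: [-1.9, 0.4, 3.4]
finger_gap: -0.002
```

Run:
```python
from plan import *
st=manip.sense(); print(st['force'],feed(st['tcp_pos']))
s=snap('wrist','w14.png')
```

```text
[-1.90349272  0.41181395  3.44561534] [39.72516526 72.3955576 ]
```

View pics/w14.png

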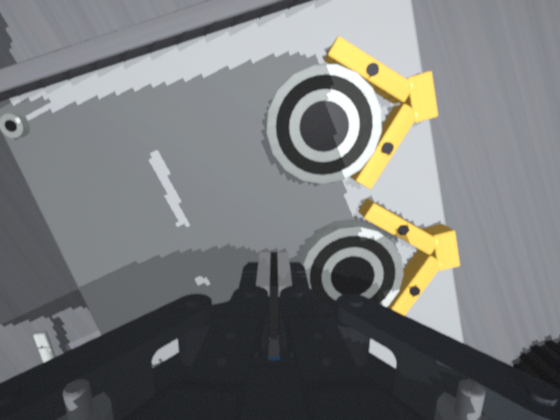

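Call:
move_arm(
  deltas=[0,0,0,1.5,0,0,0,0,0,0,1,0,0,0,0,0,0,0,0,0,0],
)

```text
t: 14.5
tcp_pos: [0.5659, 0.0316, 0.0204]
tool_rot: [0.155, 0.69, -0.155, 0.69]
force: [-2.5, 0.8, 3.7]
finger_gap: 0.001
```

Call:
move_arm(
  deltas=[0,0,0,1,0,0,0,0,0,0,0,0,0,0],
)

```text
t: 14.7
tcp_pos: [0.5665, 0.0313, 0.0204]
tool_rot: [0.155, 0.69, -0.155, 0.69]
force: [-1.3, 1.2, 3.1]
finger_gap: -0.001
```

Call:
move_arm(
  deltas=[0,0,0,1,0,0,0,0,0,0,1,0,0,0,0,0,0,0,0,0,0],
)

```text
t: 15.0
tcp_pos: [0.5667, 0.0311, 0.0203]
tool_rot: [0.155, 0.691, -0.155, 0.689]
force: [-5.0, 2.9, 5.6]
finger_gap: -0.002
```

Run:
```python
from plan import *
st=manip.sense(); print(st['force'],feed(st['tcp_pos']))
s=snap('wrist','w15.png')
```

```text
[-4.97501931  2.85767883  5.57152126] [42.93586405 71.34858911]
```

View pics/w15.png

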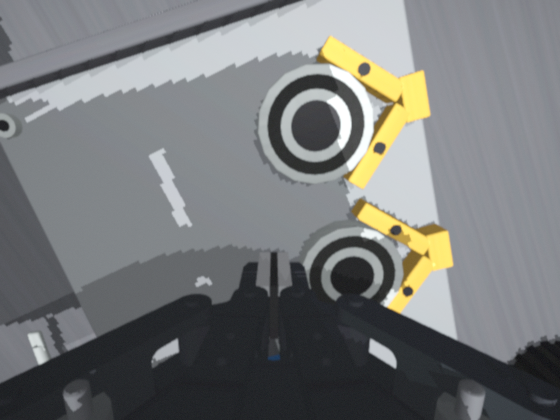

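Run:
```python
from plan import *
s=dict(np.load('pics/w15.png.npz'))
for p in [(330,80),(370,110),(265,130),(316,178),(316,160),(353,232),(398,262),(393,290),(312,262),(353,245),(375,250),(396,230),(430,250),(383,150)]:
    X=world(s,*p); print(p,feed(X).round(1),(X[2]*1e3).round(1), s['image'][p[1],p[0]])
i=cv2.cvtColor(s['image'],4)[180:330,280:480]; cv2.imwrite('pics/z15.png',cv2.resize(i,(800,600),interpolation=cv2.INTER_CUBIC))
```

```text
(330, 80) [ 87.7 145.7] 29.9 [45 47 46]
(370, 110) [100.6 130.6] 28.4 [251 255 255]
(265, 130) [ 58.4 134.8] 28.4 [175 181 181]
(316, 178) [ 73.3 110.5] 29.7 [168 174 174]
(316, 160) [ 75.1 117.7] 29.9 [172 177 177]
(353, 232) [83.1 82.6] 28.4 [164 171 171]
(398, 262) [99.2 63.7] 29.4 [163 169 169]
(393, 290) [94.6 50.3] 28.9 [224 231 230]
(312, 262) [62.3 74.2] 29.1 [126 131 130]
(353, 245) [81.8 76.8] 28.6 [50 51 50]
(375, 250) [90.4 72.5] 30.1 [49 50 50]
(396, 230) [101.3  78.4] 28.6 [65 66 71]
(430, 250) [114.2  64.9] 28.4 [255 232 115]
(383, 150) [102.5 113.8] 28.5 [112 101  89]
```

View pics/z15.png

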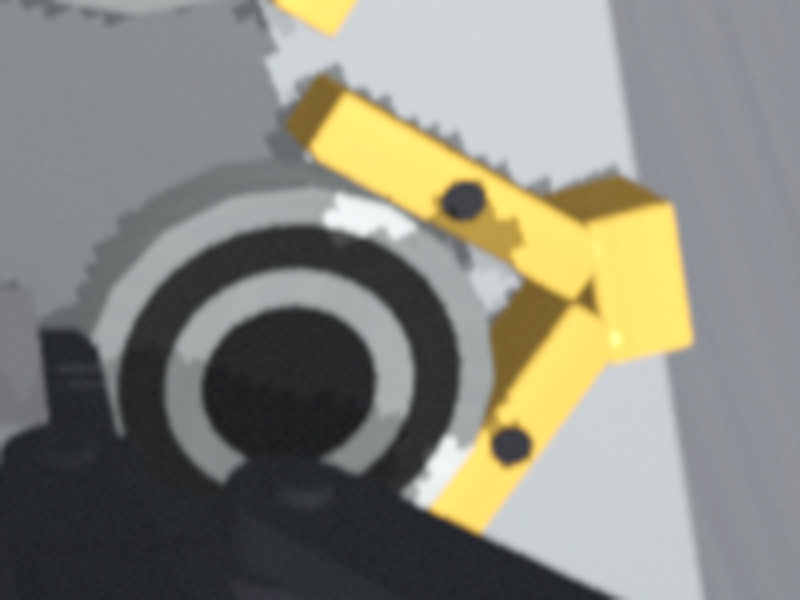

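Call:
move_arm(
  deltas=[0,0,0,1,0,0,0,0,0,1,0.5,0,0,0,0,0,1,0,0,0,0,0,0,-2,0,0,0,0,0,0,-1,0.5,0,0,0,0,0,1,0,0,0,0,0,0,0,0,0,0,0],
)

```text
t: 15.75
tcp_pos: [0.5669, 0.031, 0.0203]
tool_rot: [0.155, 0.692, -0.155, 0.687]
force: [-7.7, 3.3, 8.1]
finger_gap: 0.001
```

Run:
```python
from plan import *
st=manip.sense(); print(st['force'],feed(st['tcp_pos']),st['tcp_pos'][2])
```

```text
[-7.73264999  3.26751698  8.14462911] [43.13476413 71.24344171] 0.02028969166966524
```

Call:
move_arm(
  deltas=[0,0,0,-2,0,0,0,0,0,0,-4,0,0,0,0,0,0,-10,0,0,0,0,0,0,-15,0,0,0,0,0,0,-15,0,0,0,0,-40,0,0,0,0,0,0,-40,0,0,0,0,0,0,-20,0,-30,0,0,0,0,0,0,-40,0,0,0],
)

```text
t: 16.65
tcp_pos: [0.4697, 0.0786, 0.1233]
tool_rot: [0.156, 0.685, -0.155, 0.694]
force: [-0.5, 0.7, 0.4]
finger_gap: -0.001
```

Run:
```python
from plan import *
st=manip.sense(); print(st['force'],feed(st['tcp_pos']),st['t'])
s=snap('wrist','w16.png')
i=cv2.cvtColor(s['image'],4); cv2.imwrite('pics/w16.png',i)
s=snap('top','t16.png')
cv2.imwrite('pics/z16.png',cv2.resize(cv2.cvtColor(s['image'],4)[160:300,180:430],(800,448),interpolation=cv2.INTER_CUBIC))
```

```text
[-0.51155337  0.71532982  0.40847908] [-60.36948505 102.80482478] 16.65
```

View pics/w16.png

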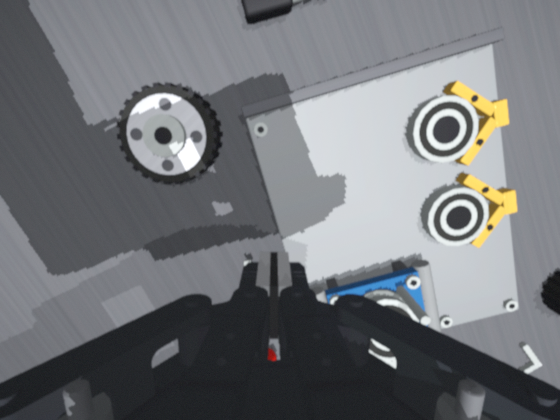

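View pics/z16.png

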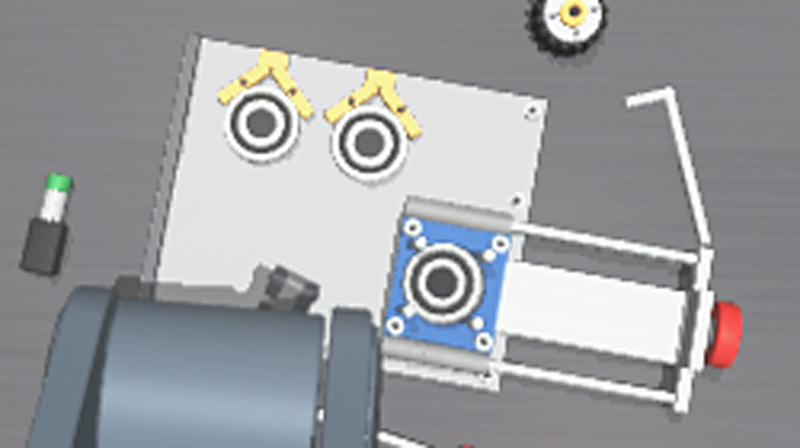

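Run:
```python
from plan import *
from scipy.ndimage import label,center_of_mass
def cen(s,pts,rad,thr=110):
    g=cv2.cvtColor(s['image'],cv2.COLOR_RGB2GRAY).astype(float); out=[]
    for u,v in pts:
        for _ in range(4):
            vv,uu=np.mgrid[:420,:560]; m=np.hypot(uu-u,vv-v)<rad; w=np.clip(thr-g,0,None)*m
            u,v=(uu*w).sum()/w.sum(),(vv*w).sum()/w.sum()
        out.append((u,v))
    return out
for f,pts,rad in [('t16',[(261.2,198.7),(294.6,204.3)],7),('w16',[(449,128),(457,217)],22),('t0' if 0 else 'top0',[(261.2,198.7)],7)]:
    s=dict(np.load(f'pics/{f}.png.npz')); c=cen(s,pts,rad); F=[feed(world(s,*p,.03)) for p in c]
    print(f,np.round(c,2).tolist(),np.round(F,2).tolist(), np.round(F[-1]-F[0],2))
s=dict(np.load('pics/w16.png.npz'));cv2.imwrite('pics/z17.png',cv2.resize(cv2.cvtColor(s['image'],4)[70:260,390:540],(600,760),interpolation=cv2.INTER_CUBIC)[:,:][80:680])
```

```text
t16 [[257.56, 199.95], [294.34, 204.56]] [[73.23, 134.89], [76.93, 61.56]] [  3.69 -73.32]
w16 [[450.52, 130.65], [454.77, 218.86]] [[80.87, 129.1], [74.63, 62.68]] [ -6.24 -66.42]
top0 [[260.46, 198.36]] [[77.35, 129.8]] [0. 0.]
```

View pics/z17.png

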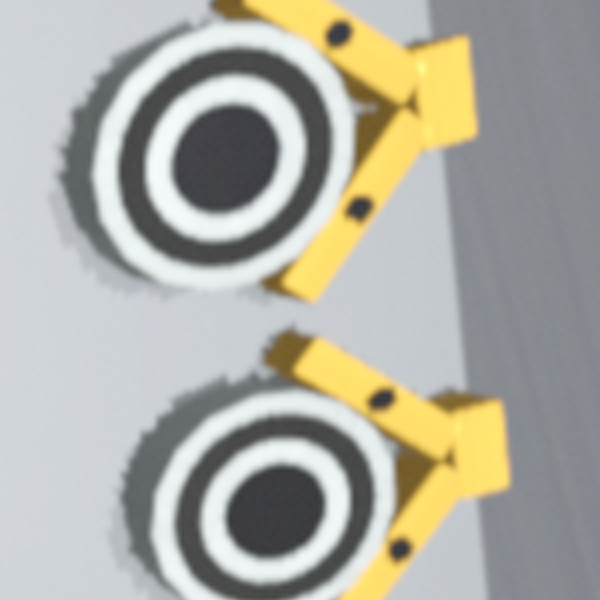

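Run:
```python
from plan import *
def hole(s,u,v,thr,k=8,h=14):
    g=cv2.cvtColor(s['image'],cv2.COLOR_RGB2GRAY)[v-h:v+h,u-h:u+h]
    g=cv2.resize(g,None,fx=k,fy=k,interpolation=cv2.INTER_CUBIC)
    n,l,st,c=cv2.connectedComponentsWithStats((g<thr).astype(np.uint8))
    i=min(range(1,n),key=lambda i:np.hypot(*(c[i]-h*k))+ (1e3 if st[i][4]<50 else 0)); 
    return (c[i][0]+.5)/k-.5+u-h,(c[i][1]+.5)/k-.5+v-h,st[i][4]/k/k
for f,pts in [('t16',[(261,199),(295,204)]),('w16',[(447,129),(458,217)])]:
  s=dict(np.load(f'pics/{f}.png.npz'))
  for thr in (100,130):
    H=[hole(s,*p,thr) for p in pts]; F=[feed(world(s,a,b,.03)) for a,b,_ in H]; print(f,thr,np.round(H,2).tolist(),np.round(F,2).tolist(),np.round(F[1]-F[0],2))
```

```text
t16 100 [[260.97, 198.15, 62.52], [294.96, 204.22, 62.19]] [[77.95, 128.87], [77.81, 60.46]] [ -0.14 -68.41]
t16 130 [[261.01, 198.15, 89.22], [294.94, 204.17, 87.34]] [[77.96, 128.81], [77.91, 60.53]] [-5.000e-02 -6.828e+01]
w16 100 [[445.99, 129.22, 514.36], [458.4, 217.34, 408.39]] [[77.89, 131.0], [77.49, 63.1]] [ -0.39 -67.9 ]
w16 130 [[445.93, 129.22, 549.12], [458.4, 217.36, 436.48]] [[77.85, 131.01], [77.49, 63.09]] [ -0.36 -67.92]
```

Run:
```python
from plan import *
delta((.022,.061,.0215),90)
```

```text
tcp [0.4588 0.0809 0.1206] force [-0.7  0.8 -0. ] gap -0.003 t 16.75
target [0.5444 0.0242 0.0215] shift in tool mm [ 98.5 -14.6 102.2] rotvec deg [-16.1  -0.4   0.1] shift after turn [ 99.1 -42.3  93.5]
```

Call:
move_arm(
  deltas=[0,0,0,0,-8,0,0,0,0,0,0,-8,0,0,0,0,-20,44,0,0,0,0,0,-20,44,0,0,0,0,0,-2,5,0,0,0,0,40,0,0,0,0,0,0,35,0,0,0,0,0,0,18,0,0,0,0,0,0,5,0,0,0,0,0,0,0,0,0,0,0,0],
)

```text
t: 17.75
tcp_pos: [0.5498, 0.0227, 0.0216]
tool_rot: [0.058, 0.705, -0.057, 0.704]
force: [0.3, -0.5, 0.8]
finger_gap: -0.002
```

Run:
```python
from plan import *
delta((.0395,.0605,.0215),90)
snap('wrist','w18.png')
```

```text
tcp [0.5498 0.0227 0.0216] force [ 0.3 -0.5  0.8] gap -0.002 t 17.75
target [0.5616 0.0209 0.0215] shift in tool mm [ 0.1  0.2 11.9] rotvec deg [-0.2 -0.1  0. ] shift after turn [ 0.1  0.1 11.9]
```

View pics/w18.png

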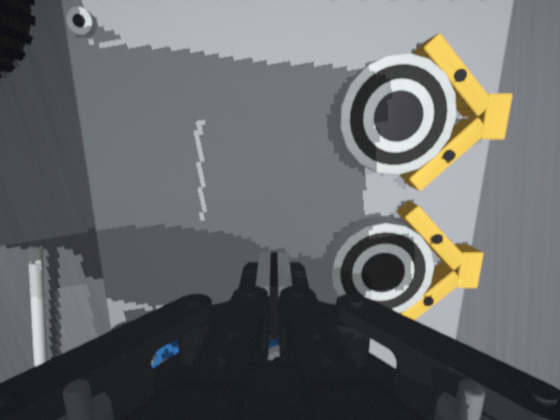

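Clear of everything and lined up; a gentle confirming push along the V's axis.

Call:
move_arm(
  deltas=[0,0,0,4,0,0,0,0,0,0,4,0,0,0,0,0,0,2,0,0,0,0,0,0,1.5,0,0,0,0,0,0,1,0,0,0,0,0,0,0,0,0,0],
)

```text
t: 18.4
tcp_pos: [0.5628, 0.0206, 0.0225]
tool_rot: [0.057, 0.705, -0.057, 0.705]
force: [-0.9, 0.1, -0.1]
finger_gap: -0.005
```

Call:
move_arm(
  deltas=[0,0,0,1,0,0,0,0,0,0,0,0,0,0],
)

```text
t: 18.6
tcp_pos: [0.5636, 0.0205, 0.0223]
tool_rot: [0.057, 0.705, -0.057, 0.705]
force: [-0.1, 0.4, 1.0]
finger_gap: 0.002
```

Call:
move_arm(
  deltas=[0,0,0,1,0,0,0,0,0,0,0,0,0,0],
)

```text
t: 18.8
tcp_pos: [0.5641, 0.0205, 0.0223]
tool_rot: [0.058, 0.705, -0.057, 0.704]
force: [-1.5, 0.3, 1.1]
finger_gap: -0.002
```

Call:
move_arm(
  deltas=[0,0,0,1,0,0,0,0,0,0,0,0,0,0],
)

```text
t: 19.0
tcp_pos: [0.5644, 0.0205, 0.0222]
tool_rot: [0.058, 0.706, -0.057, 0.704]
force: [-2.6, 0.5, 0.6]
finger_gap: 0.001
```

Call:
move_arm(
  deltas=[0,0,0,1,0,0,0,0,0,0,0,0,0,0],
)

```text
t: 19.2
tcp_pos: [0.5647, 0.0205, 0.0221]
tool_rot: [0.058, 0.706, -0.057, 0.703]
force: [-4.6, 1.1, 2.0]
finger_gap: 0.004
```

Call:
move_arm(
  deltas=[0,0,0,1.5,0,0,0,0,0,0,0,0,0,0,0,0,0,0,0,0,0],
)

```text
t: 19.5
tcp_pos: [0.5649, 0.0205, 0.0221]
tool_rot: [0.058, 0.707, -0.057, 0.702]
force: [-6.8, 1.3, 3.7]
finger_gap: -0.002
```

Call:
move_arm(
  deltas=[0,0,0,-3,0,0,0,0,0,0,-4,0,0,0,0,0,0,-10,0,0,0,0,-30,0,-10,0,0,0,0,-45,0,0,0,0,0,0,-20,10,-40,0,0,0,0,0,15,-45,0,0,0,0,-40,15,-20,0,0,0,0,-40,30,0,0,0,0,0,0,0,0,0,0,0],
)

```text
t: 20.5
tcp_pos: [0.4528, 0.1125, 0.2023]
tool_rot: [0.057, 0.7, -0.056, 0.71]
force: [0.6, -1.2, 0.1]
finger_gap: -0.003
```

Run:
```python
from plan import *
st=manip.sense(); print(st['force'],feed(st['tcp_pos']),st['tcp_pos'],st['t'])
s=snap('wrist','w19.png'); snap('side','s19.png')
s=snap('top','t19.png')
cv2.imwrite('pics/z19.png',cv2.resize(cv2.cvtColor(s['image'],4)[160:300,180:430],(800,448),interpolation=cv2.INTER_CUBIC))
```

```text
[ 0.63200464 -1.20498598  0.07526109] [-82.46155555 133.59592644] [0.45282657 0.11248496 0.20231569] 20.5
```

View pics/z19.png

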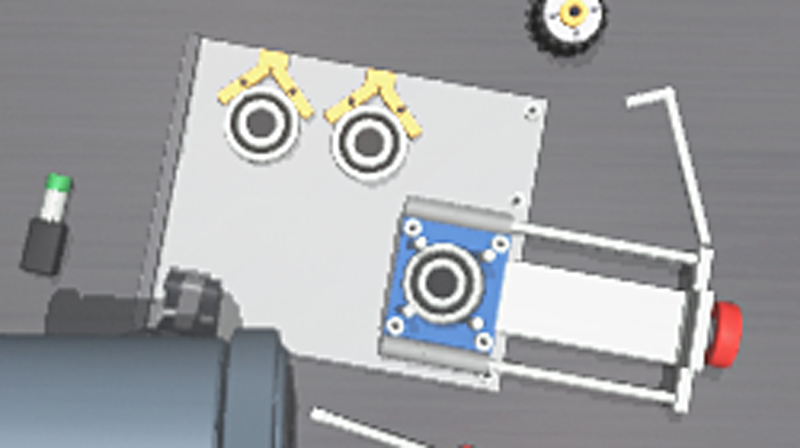

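View pics/w19.png

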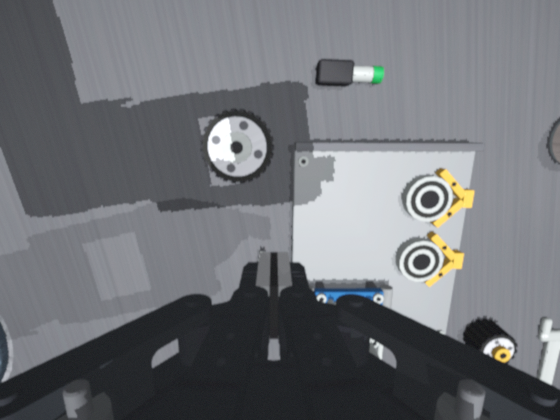

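Run:
```python
from plan import *
def hole(s,u,v,thr,k=8,h=14):
    g=cv2.cvtColor(s['image'],cv2.COLOR_RGB2GRAY)[v-h:v+h,u-h:u+h]
    g=cv2.resize(g,None,fx=k,fy=k,interpolation=cv2.INTER_CUBIC)
    n,l,st,c=cv2.connectedComponentsWithStats((g<thr).astype(np.uint8))
    i=min(range(1,n),key=lambda i:np.hypot(*(c[i]-h*k))+ (1e3 if st[i][4]<50 else 0)); 
    return (c[i][0]+.5)/k-.5+u-h,(c[i][1]+.5)/k-.5+v-h
for f,pts in [('t19',[(261,199),(295,204)]),('w19',[(430,199),(422,262)])]:
  s=dict(np.load(f'pics/{f}.png.npz'))
  F=[feed(world(s,*hole(s,*p,115),.03)) for p in pts]; print(f,np.round(F,2).tolist(),np.round(F[1]-F[0],2))
  if f=='w19': print(feed(world(s,237,147,.038)), feed(world(s,350,72,.02)))
  else: print(world(s,295,204)[2],world(s,300,207)[2],world(s,289,203)[2])
s=dict(np.load('pics/top0.png.npz')); print(feed(world(s,194,236,.02)))
a=cv2.imread('pics/top0.png').astype(int);b=cv2.imread('pics/t19.png').astype(int);d=abs(a-b).max(2)>40
n,l,st,c=cv2.connectedComponentsWithStats(d.astype(np.uint8)); print([x.tolist() for x in st[1:] if x[4]>12])
```

```text
t19 [[77.92, 128.88], [78.1, 60.5]] [  0.18 -68.38]
0.029288468658627 0.028546875117538444 0.03205562322572905
w19 [[77.73, 131.07], [77.49, 63.26]] [ -0.25 -67.81]
[-113.8476248   183.17075624] [ -7.57350692 251.18751599]
[-18.87992712 247.21641417]
[[284, 193, 23, 21, 159], [291, 200, 9, 9, 70], [305, 236, 28, 26, 351], [141, 243, 132, 177, 8143], [170, 272, 76, 39, 1799], [265, 287, 1, 13, 13], [125, 362, 10, 43, 174], [0, 402, 34, 18, 226]]
```

View pics/s19.png

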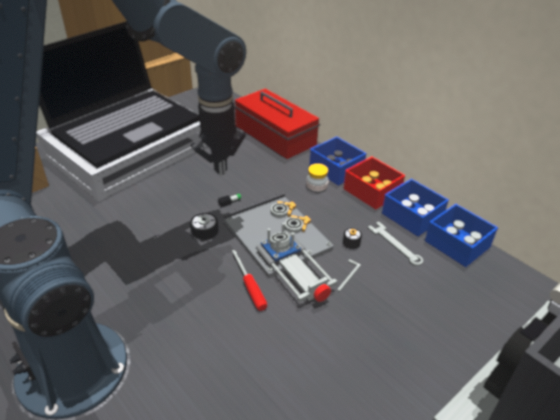

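```bash
python3 -c "
from h import *
print(job.sign_off())"
```

```text
the job is handed in; nothing more can be done
None
```

I pressed the plunger once, fully home, and it sprang back. I then nudged the dispensed bearing flat across the deck into the free V-nest (at y = 60 mm) and handed the job in at about 20.7 s. The report gave no verdict.

**Plunger:** It stopped hard at about 26 N. One bearing came out to y = 94 mm, the stack dropped by one, and the plunger came back to its rest position. Both cameras put the plunger face at about 175 mm from the feeder's origin at rest, not the 203 mm given, so I pressed until it met the stop.

**First push went wrong:** With the jaws across the push, one knuckle appears to have caught on a magazine guide rod, at about 23 N on the wrist sensor. I backed off, turned the tool 90° and finished the push with closed fingers. When the knuckle came free, the arm jumped forward about 5 mm and moved the bearing slightly, but it stayed lying flat.

**Seating:** I pushed the bearing against the walls twice, up to about 11 N the first time and 8 N the second, the second along the V's axis. The bearing did not move any further.

**Last checks:**
- **Position:** The bearing lies flat. Measured from the waiting bearing, it is at (+0.2, -68.4) mm in the top view and (-0.25, -67.8) mm in the wrist view, against a nominal (0, -68). The two cameras differ by about 0.5 mm, so contact with both walls rests on the push and this measurement, not on a direct view.
- **Everything else:** The before-and-after top pictures changed only at the bearing, the stack and the arm with its shadow. The arm hid the large pulley in the last top view. In the wrist view it was within 1 mm across and 4 mm along the feeder, most of which is that camera's usual 3 mm offset. The sensor plug showed no change in the top view.

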